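Set the canvas tray of a table easel and clamp it

ROBOT

A 7-joint arm with a two-finger parallel gripper is mounted at the origin on the work surface. World frame = base frame: x ahead of the robot, y to its left, z up, the work surface at z = 0. Lengths are in m, angles in rad, forces in N, time in s.
With the tool pointing down it reaches from about 0.4 to 0.875 m from the base axis. Payload 19.3 kg.
Tool frame: the origin (TCP) lies at the very end of the fingers, on their centre line; the grasp point (between the pads) lies 19 mm behind it; z points along the fingers, y is the line along which they close (so a half turn about z gives the same grasp; the last joint's range is limited). The gripper opens to 85 mm and grips with 20 to 120 N. Pads are 22 mm wide; open, the fingers measure 114 mm over their backs; the gripper's body (76 mm by 85 mm) begins 54 mm behind the grasp point. The pads swing forward as they close: fully open they stand 13 mm farther back than shut.
Start: joints at [-1.254, 0.521, -0.036, 1.599, 0.021, 1.021, -0.113], TCP at [0.236, 0.579, 0.231] pointing down, gripper open.
Joint ranges: [-2.91, 2.91], [-0.3, 2.13], [-1.5, 1.42], [0.17, 2.43], [-1.26, 4.41], [0.16, 1.93], [-2.52, 2.52]. Speed limits (rad/s): [1.89, 1.89, 2.39, 2.39, 3.01, 3.01, 3.01].

INTERFACE

Orientations are given as [roll, pitch, yaw] about the fixed x, y, z axes, in that order (R = Rz(yaw) Ry(pitch) Rx(roll)).
In Python, from workcell import bot gives the robot as it stands. The module is installed in compiled form; this text tells all that it offers.
- The arm moves only by the tool apply_moves, never from a script. Its arguments are lists of equal length, an entry for each row: "claw": the finger opening in m, from 0 to 0.0854; "xyz": the shift along the tool's x, y, z in m, a list of three; "twist": the turn, a rotation vector about the tool's x, y, z in rad, a list of three. A call has 1 to 20 rows; each row shifts and turns the commanded pose from where the row before left it, along the tool's axes as they then stand; what a row does not reach is not made up. A row lasts 1/10 s, in which the tool goes at most 50 mm and 8.59 degrees, less where a joint would pass 70% of its speed; a pose out of reach is approached as far as the arm can. A call with a gripper value outside its range is refused whole. The fingers move at their own pace and stop on an object; "force" is the grip in N (left out, the last holds). Time passes only in rows, so rows that do not move let the fingers close. It gives the time, the measured TCP pose, the force, the opening and the grip force at its end, in the units of the state.
- bot.observe(): the state, without advancing time (a new reading comes with each control period).
- bot.grab_frame(name): name is "scene" or "top" or "wrist"; returns a dict with "img" (400x640x3 uint8, red, green, blue), "vfov" (degrees; the focal length in pixels is half the picture's height over the tangent of half this angle, whatever the lens; pixels are square), "cx", "cy" (the principal point, pixels), "view" (4x4, takes a point from world to camera coordinates). Camera axes: x right, y up, looking along -z (the intrinsics and any distortion apply to the point x, -y, -z); pixel columns grow to the right and rows downward; lengths in m; the calibration is good to about 2 mm. A picture is of the moment at which its call begins. There is no depth.
- bot.job_done(): hands the job in; it is judged then, once.
Trained networks look in the newest picture that a camera, given by its name, has taken for a name from the list of things; names that differ only in an ending like _2 or _b are one class to them, and where a whole thing is asked for, a point or a joint stands for the part that bears it (a point fixed in the world has none). Each returns a list of dicts, best first, with "score" (0 to 1); they miss things now and then, are a little off and sometimes report something else, mostly with a low value. They report only what shows in the picture. A call takes as long as a camera call.
- bot.find_in(camera, query): "position" ([x, y, z] in m, in world coordinates, good to about 4 mm: the middle of the surface that is visible of it).
The state is a dict: "clock": time; "qpos": joint angles; "qd": joint speeds; "joint_efforts": joint torques, N m; "position": TCP position; "tool_rot": TCP orientation; "force": force on the tool from outside, world axes, zero at the start; "moment": the same for the moment, N m; "grip_width": finger opening in m; "finger_force": force on a finger pad.
Only numpy, scipy, OpenCV 4.12 (cv2) and the standard library are available. Lean on these libraries where they do the work, as an engineer would, in place of code of your own. Each camera call takes 0.05 s, during which the arm holds its last target. There are 200 camera calls.

TASK

Get the table box easel ready for the next canvas: first press the lid of its paint box fully shut, past its spring catch, so that it lies flush. Then, with the blue cam lever still open, lift the sliding canvas tray up the mast until the top of its shelf just meets the lower edge of the red tape, hold it there for a moment, and while you hold it squeeze the lever fully closed against the tray's stem. Finish still gripping the stem and the closed lever between the two fingers, the tray at the tape, without letting go, and do not disturb the water jar, the paint bottle or the clay figurine beside the easel.

Things in the scene. Friction and masses are not known exactly. Their poses are not given: they have to be found in the camera images.
- easel: Wooden table box easel, fixed to the table. Origin on the table, 10 mm behind the lid's hinge line; -x points to the painter's side (front), y left, z up. Box x -110 to +170, 320 wide (y), 60 mm high; the paint compartment with its lid is the front third. An upper canvas clip 70 mm wide sits near the mast's top end.
- mast_foot (a point): Lower end of the mast's centre line, (20, 0, 80) mm in the easel's frame (axes as easel). The mast is a pale wooden bar 20 mm wide (y), 26 mm deep and 340 mm long that leans back: it rises at 20 degrees above level, along (0.940, 0, 0.342) in these axes.
- lid (a joint): Opening angle of the paint box lid, rad: 0 = shut, top face flush with the box, 60 mm above the table; starts ajar at 0.35 to 0.75, front edge up. Hinge line along y through (-10, 0, 56) mm of the easel's frame. A stiff hinge: it stays where it is left. A spring ball catch resists from about 0.13 rad and snaps it shut at 0.03; pressing past it takes about 10 N near the front edge.
- lid_press (a point): Point on the lid's top face on its centre line, 75 mm from the hinge line, 25 mm from the front edge: a good place to press. The lid is a brown board 98 (x) x 316 (y) x 8 mm with a small brass tab at the front edge. The axes turn with the lid: z is its outward normal, y left.
- tray (a joint): How far the canvas tray is lifted along the mast, m: 0 = on its lower stop (as at the start), 0.15 = upper end. It weighs about 0.5 kg and slides freely: let go while its lever is open, it drops back. The closed lever locks it to the mast (over 20 N).
- tray_top (a point): Where the shelf's top face meets the mast's front side. Axes: z up along the mast, -x straight out of the mast's front, y left. Origin here, the shelf is a dark bar 220 mm wide (y), x -32 to 0, z -14 to 0 mm, with a lip 7 mm high on its outer edge. The underside (z = -14) can be lifted by fingers standing beside the stem.
- stem_grip (a point): Point of the tray 31 mm below the shelf's top face, midway through the mast (axes as tray_top; 14 mm behind it, x +14, y 0, z -31). Here the dark stem clasps the mast from z +17 to -43: its left side is a flat cheek, outer face at y +16.5 mm, x -24 to +18; the lever lies on its right. Fingers can straddle both.
- lever (a joint): Opening angle of the blue cam lever, rad: 0 = closed, lying along the stem parallel to the mast; starts open at 0.40 to 0.52. Stays where it is left. The cam starts to bite at 0.32; closing takes 4 to 6 N at its tip, and it stays closed by friction.
- lever_tip (a point): Outer face of the lever's free end. Blue bar 18 deep (x) x 8 mm, 47 mm from pivot to tip. In the axes of stem_grip its pivot axis lies along x at y -16.5, z -35 mm, bar at x -11 to +7; it points up the mast. Open, the tip swings right (-y) to 44 mm from the mast's centre at most. Closed, its outer face is at y -20.5: stem and lever are 37 mm wide together, open up to 61 mm.
- mark_line (a point): Lower edge of the red tape band (10 mm wide) round the mast, at the mast's front side: the length mark. Axes as tray_top. The shelf's top face must come level with it. It lies 40 to 90 mm up the mast from the tray's resting place.
- water_jar: Clear glass jar, 72 mm across, 85 mm high, loose beside the easel. Origin: centre of its underside, z up.
- paint_bottle: Yellow paint bottle, 54 mm across, 130 mm high, loose beside the easel. Origin: centre of its underside, z up.
- figurine: Terracotta clay figurine, base 68 mm across, 120 mm high, loose beside the easel. Origin: centre of its underside, z up.

How it is judged:
By the outcome, as a careful person would: the job done as asked, in the order asked, and still so for the second after the job is handed in, while the arm keeps its last pose, push and grip.
It also fails if it takes over 48 s, if anything falls off the work surface, if the arm or the gripper's body presses on something with over 40 N, if the wrist force passes 120 N, or if a joint passes its speed limit or range.

## Working session

There is one attempt and no reset: what is moved stays moved. The work goes in short steps, Python scripts to look and compute and a tool call to move; the robot and the scene stay as the last step left them, time stands still between calls to the robot, and variables do not carry over. Pictures are saved under pics/ and viewed, at most 13 in all, crops included, and the job is handed in when it is done.

Besides the shell and the picture viewer there is one more tool, called after "Call:" in YAML: its name, and indented under it one key for each argument. apply_moves: Moves the arm, as the interface text tells. Its arguments: {"type":"object","properties":{"claw":{"type":"array"},"xyz":{"type":"array"},"twist":{"type":"array"},"force":{"type":"number"}},"required":["claw","xyz","twist"]}

```bash
mkdir -p pics; cat > h.py <<'E'
import numpy as np, cv2
from workcell import bot
from scipy.spatial.transform import Rotation as R
def snap(cam,name):
    f=bot.grab_frame(cam); cv2.imwrite('pics/'+name,f['img'][:,:,::-1]); return f
def K(f):
    h=f['img'].shape[0]; fl=h/2/np.tan(np.radians(f['vfov'])/2); return fl
def proj(f,P):
    P=np.atleast_2d(P); c=(f['view']@np.c_[P,np.ones(len(P))].T).T; fl=K(f)
    return np.c_[f['cx']+fl*c[:,0]/-c[:,2], f['cy']-fl*c[:,1]/-c[:,2]]
def ray(f,u,v):
    fl=K(f); d=np.array([(u-f['cx'])/fl,-(v-f['cy'])/fl,-1]); V=f['view']; Rm=V[:3,:3]
    return -Rm.T@V[:3,3], Rm.T@d
E
python3 - <<'E'
from h import *
np.set_printoptions(precision=4,suppress=True)
s=bot.observe(); print(s)
for c in ['scene','top']:
    f=snap(c,c+'0.png'); print(c,f['vfov'],f['cx'],f['cy'],[k for k in f],f['view'])
    for q in ['easel','lid','tray','lever','lid_press','tray_top','stem_grip','lever_tip','mark_line','mast_foot','water_jar','paint_bottle','figurine']:
        print(q,[(np.round(d['position'],3),round(d['score'],2)) for d in bot.find_in(c,q)[:2]])
E
```

```text
{'clock': 0.0, 'qpos': array([-1.2542,  0.522 , -0.0363,  1.5999,  0.0212,  1.0211, -0.1128]), 'qd': array([-0.0004, -0.0005, -0.0002, -0.0001,  0.0014,  0.0024,  0.0011]), 'joint_efforts': array([ -0.0003, -92.7114,   1.9799, -36.9947,   0.0178,   0.0081,
        -0.    ]), 'position': array([0.2357, 0.5785, 0.2307]), 'tool_rot': array([-3.1405,  0.0001,  2.7548]), 'force': array([ 0.9261, -0.0337,  0.5264]), 'moment': array([ 0.0254, -0.0159, -0.0092]), 'finger_force': 0.0, 'grip_width': 0.08536087791544997}
scene 47.653865721822335 320.24113276236324 201.73801159313857 ['img', 'vfov', 'cx', 'cy', 'view'] [[-0.1233  0.9923 -0.0086  0.0335]
 [-0.6762 -0.0777  0.7326  0.347 ]
 [ 0.7263  0.0961  0.6806 -1.5628]
 [ 0.      0.      0.      1.    ]]
easel [(array([0.635, 0.077, 0.064]), 0.88)]
lid [(array([0.486, 0.081, 0.088]), 0.73)]
tray [(array([0.634, 0.071, 0.139]), 0.81)]
lever []
lid_press [(array([0.492, 0.088, 0.086]), 0.96)]
tray_top [(array([0.636, 0.071, 0.139]), 0.7)]
stem_grip [(array([0.63 , 0.071, 0.139]), 0.98)]
lever_tip []
mark_line []
mast_foot [(array([0.636, 0.076,
[... 485 characters left out ...]
), 0.69)]
tray [(array([0.622, 0.069, 0.151]), 0.73)]
lever [(array([0.603, 0.043, 0.106]), 0.6), (array([0.708, 0.062, 0.147]), 0.25)]
lid_press [(array([0.48 , 0.077, 0.084]), 0.77)]
tray_top [(array([0.621, 0.067, 0.15 ]), 0.9), (array([0.603, 0.041, 0.1  ]), 0.25)]
stem_grip [(array([0.623, 0.067, 0.148]), 0.72)]
lever_tip [(array([0.574, 0.06 , 0.053]), 0.64), (array([0.598, 0.043, 0.103]), 0.48)]
mark_line []
mast_foot [(array([0.573, 0.059, 0.057]), 0.56), (array([ 0.469, -0.148,  0.089]), 0.15)]
water_jar [(array([0.523, 0.315, 0.043]), 0.88), (array([0.481, 0.075, 0.087]), 0.47)]
paint_bottle [(array([ 0.467, -0.152,  0.088]), 0.8)]
figurine [(array([ 0.634, -0.146,  0.048]), 0.95)]
```

View pics/scene0.png

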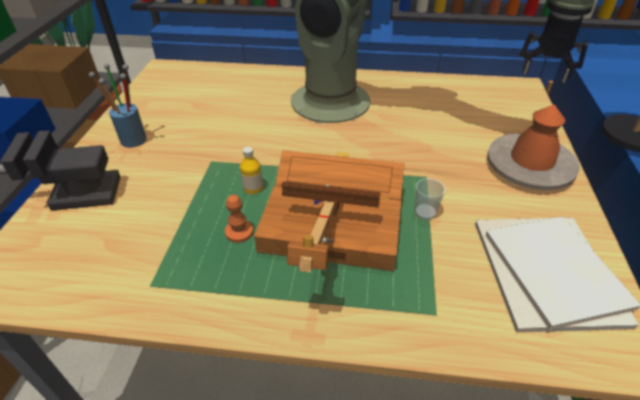

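View pics/top0.png

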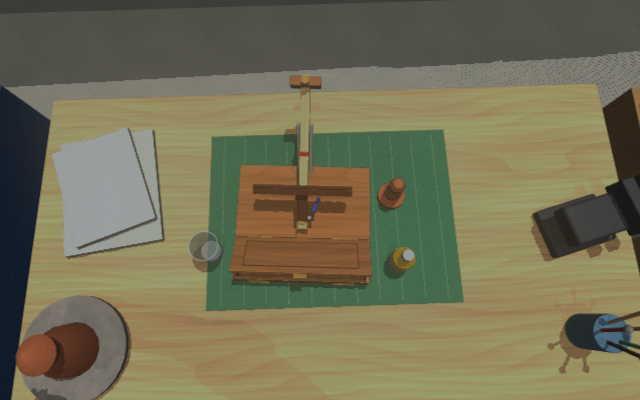

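The scene camera faces the robot. The easel's front is towards the base and the lid is ajar. In the top view the hinge seam runs along row 237, the shelf is at row 190, the tape is at (304,154) and the blue lever is at (315,207). I'll zoom in and fit the pose.

```bash
python3 - <<'E'
from h import *
a=cv2.imread('pics/top0.png')[140:288,225:385]
cv2.imwrite('pics/c1.png',cv2.resize(a,None,fx=4,fy=4,interpolation=cv2.INTER_CUBIC))
a=cv2.imread('pics/scene0.png')[145:275,250:412]
cv2.imwrite('pics/c2.png',cv2.resize(a,None,fx=4.5,fy=4.5,interpolation=cv2.INTER_CUBIC))
for n in ['top0','scene0']:
    im=cv2.imread(f'pics/{n}.png').astype(int);B,G,r=im[...,0],im[...,1],im[...,2]
    sub=np.zeros(B.shape,bool); sub[140:280,230:400]=1
    for nm,m in [('blue',(B>r+30)&(B>G+20)&sub),('red',(r>110)&(G<60)&(B<60)&sub)]:
        v,u=np.nonzero(m); print(n,nm,len(u), (u.min(),u.max(),v.min(),v.max(),u.mean(),v.mean()) if len(u) else '')
E
```

```text
top0 blue 39 (np.int64(311), np.int64(319), np.int64(199), np.int64(211), np.float64(314.97435897435895), np.float64(205.48717948717947))
top0 red 27 (np.int64(300), np.int64(308), np.int64(153), np.int64(155), np.float64(304.0), np.float64(154.0))
scene0 blue 0 
scene0 red 0
```

View pics/c1.png

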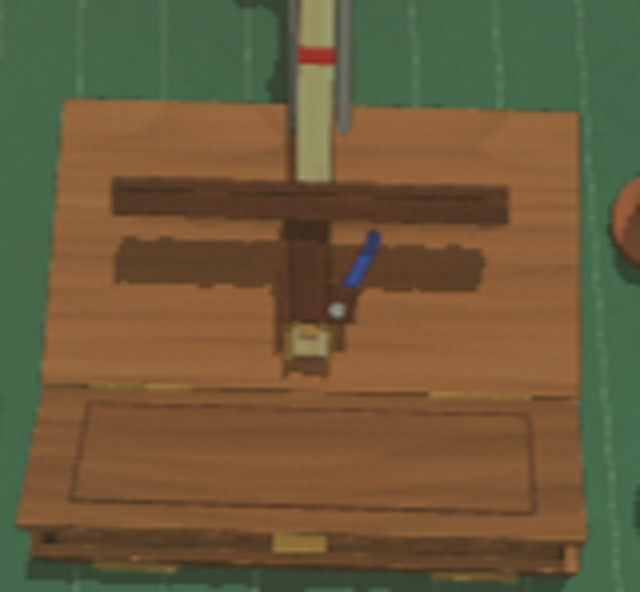

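View pics/c2.png

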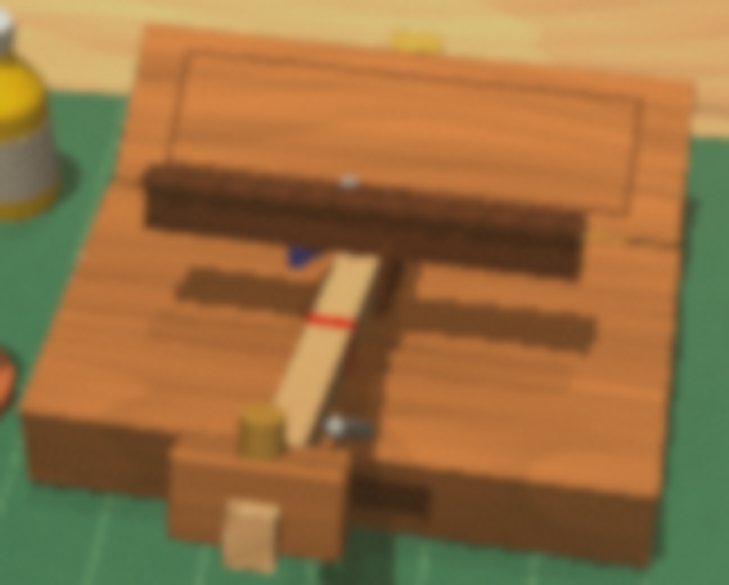

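```bash
cat > fit.py <<'E'
from h import *
from scipy.optimize import least_squares
np.set_printoptions(precision=4,suppress=True)
c,sn=np.cos(np.radians(20)),np.sin(np.radians(20))
XM=np.array([sn,0,-c]);YM=np.array([0,1,0.]);ZM=np.array([c,0,sn]);FOOT=np.array([.02,0,.08])
def mast(x,y,z): return FOOT+x*XM+y*YM+z*ZM      # x from centre line
def lidp(r,y,th,h=.004): # r from hinge
    return np.array([-.01,y,.056])+r*np.array([-np.cos(th),0,np.sin(th)])+h*np.array([np.sin(th),0,np.cos(th)])
def model(p):
    x,y,yw,th,m,s=p
    t=lambda U,V:('top',225+U/4,140+V/4); q=lambda U,V:('scene',250+U/4.5,145+V/4.5)
    L=[(t(65,100),(.17,.16,.06)),(t(579,114),(.17,-.16,.06)),(q(22,408),(.17,-.16,.06)),(q(660,492),(.17,.16,.06)),
     (t(42,386),(-.01,.16,.06)),(t(580,398),(-.01,-.16,.06)),
     (t(18,525),lidp(.1,.158,th)),(t(586,540),lidp(.1,-.158,th)),(q(147,27),lidp(.1,-.158,th)),(q(693,80),lidp(.1,.158,th)),
     (t(317,64),mast(-.013,0,m)),(q(331,317),mast(-.013,0,m)),
     (t(113,179),mast(-.046,.11,s+.007)),(t(508,187),mast(-.046,-.11,s+.007)),
     (q(150,165),mast(-.046,-.11,s+.007)),(q(583,212),mast(-.046,.11,s+.007)),(q(580,280),mast(-.014,.11,s)),(q(147,227),mast(-.014,-.11,s))]
    Rz=R.from_euler('z',yw).as_matrix()
    return [(a,Rz@np.array(b)+[x,y,0]) for a,b in L]
if __name__=='__main__':
    F={k:bot.grab_frame(k) for k in('top','scene')}
    res=lambda p:np.concatenate([proj(F[a[0]],b)[0]-a[1:] for a,b in model(p)])
    o=least_squares(res,[.57,.07,0,.5,.15,.08],loss='soft_l1'); p=o.x; print(p); print(res(p).reshape(-1,2))
    np.save('p.npy',p)
    Rz=R.from_euler('z',p[2]).as_matrix(); W=lambda b:Rz@np.array(b)+[p[0],p[1],0]
    print('liftup',p[4]-p[5]); print('press',W(lidp(.075,0,p[3])),'closed',W(lidp(.075,0,0)))
    print('stem',W(mast(0,0,p[5]-.031)),'shelf top',W(mast(-.014,0,p[5])))
    Rt=Rz@np.c_[XM,YM,ZM]; print(Rt)
    for cam in F:
        uv=[proj(F[cam],W(mast(0,-.0165-.004-.047*np.sin(a),p[5]-.031-.035+.047*np.cos(a))))[0] for a in(0,.4,.52)]; print(cam,uv)
E
python3 fit.py
```

```text
[ 0.5425  0.0713 -0.0588  0.4849  0.1584  0.0839]
[[-1.4194 -0.3614]
 [-0.6234 -0.811 ]
 [-1.7758  0.0566]
 [-0.6717  0.342 ]
 [-1.1775  0.0606]
 [-0.4011  0.4439]
 [-1.2232  0.6002]
 [-0.0763  0.5302]
 [-1.3047 -1.3023]
 [-0.3879 -0.323 ]
 [-1.0948 -0.0157]
 [-0.2948 -0.1187]
 [-1.0681  0.578 ]
 [-0.3077  0.9656]
 [-2.8212  1.8798]
 [-0.0113  2.8289]
 [-0.7069 -0.0078]
 [-1.6479  0.222 ]]
liftup 0.07448660359747254
press [0.4682 0.0757 0.0945] closed [0.4577 0.0763 0.06  ]
stem [0.6121 0.0672 0.0981] shelf top [0.6364 0.0658 0.1218]
[[ 0.3414  0.0588  0.9381]
 [-0.0201  0.9983 -0.0552]
 [-0.9397  0.      0.342 ]]
top [array([311.3918, 196.6763]), array([319.2315, 198.4575]), array([321.3789, 199.5824])]
scene [array([320.9588, 202.7753]), array([313.4179, 201.2256]), array([311.4744, 200.5593])]
```

The fit residuals are about 1 px. It gives lid angle ≈0.485 rad, lift ≈74 mm and yaw −0.059, all within the stated ranges. Next is a helper that turns targets into tool-frame moves, starting with the approach above the lid.

```bash
cat > go.py <<'E'
from fit import *
p=np.load('p.npy'); Rz=R.from_euler('z',p[2]).as_matrix(); W=lambda b:Rz@np.array(b)+[p[0],p[1],0]
RV=Rz@np.diag([-1,1,-1.])                     # pointing down, aligned with easel
RT=Rz@np.c_[-ZM,YM,XM]                        # along mast normal
def delta(P,Rg):
    s=bot.observe(); Rc=R.from_euler('xyz',s['tool_rot']).as_matrix()
    print('t',s['clock'],'pos',s['position'],'F',s['force'],'w',s['grip_width'],'ff',s['finger_force'])
    print('twist',R.from_matrix(Rc.T@Rg).as_rotvec(),'then xyz',Rg.T@(np.array(P)-s['position']), '| in current axes',Rc.T@(np.array(P)-s['position']))
E
python3 -c "
from go import *
delta(W(lidp(.075,0,p[3]))+[0,0,.06],RV)"
```

```text
t 1.5 pos [0.2358 0.5788 0.2313] F [-0.3845 -0.7735 -0.1606] w 0.08560855222704447 ff 0.0
twist [ 0.     0.    -0.328] then xyz [-0.2616 -0.4886  0.0768] | in current axes [-0.405  -0.3783  0.0768]
```

Call:
apply_moves:
  claw: [0,0,0,0,0,0,0,0,0,0,0,0,0,0,0,0,0,0,0,0]
  xyz:
    - [-0.0154,-0.0287,0]
    - [-0.0154,-0.0287,0]
    - [-0.0154,-0.0287,0]
    - [-0.0154,-0.0287,0]
    - [-0.0154,-0.0287,0]
    - [-0.0154,-0.0287,0]
    - [-0.0154,-0.0287,0]
    - [-0.0154,-0.0287,0]
    - [-0.0154,-0.0287,0]
    - [-0.0154,-0.0287,0]
    - [-0.0154,-0.0287,0]
    - [-0.0154,-0.0287,0.01]
    - [-0.0154,-0.0287,0.01]
    - [-0.0154,-0.0287,0.01]
    - [-0.0154,-0.0287,0.01]
    - [-0.0154,-0.0287,0.01]
    - [-0.0154,-0.0287,0.01]
    - [0,0,0.008]
    - [0,0,0.008]
    - [0,0,0]
  twist:
    - [0,0,-0.109]
    - [0,0,-0.109]
    - [0,0,-0.11]
    - [0,0,0]
    - [0,0,0]
    - [0,0,0]
    - [0,0,0]
    - [0,0,0]
    - [0,0,0]
    - [0,0,0]
    - [0,0,0]
    - [0,0,0]
    - [0,0,0]
    - [0,0,0]
    - [0,0,0]
    - [0,0,0]
    - [0,0,0]
    - [0,0,0]
    - [0,0,0]
    - [0,0,0]
  force: 40

```text
clock: 3.5
position: [0.4475, 0.0706, 0.1545]
tool_rot: [-3.141, -0.001, 3.084]
force: [0.1, -0.1, -0.2]
grip_width: 0.0001
finger_force: 0.0
```

```bash
python3 -c "
from go import *
delta(W(lidp(.075,0,p[3]))+[0,0,.0],RV)
delta(W(lidp(.075,0,0)),RV)
f=snap('wrist','w1.png');print(f['view'],f['vfov'],f['cx'],f['cy'])"
```

```text
t 3.5 pos [0.4475 0.0706 0.1545] F [ 0.0513 -0.1097 -0.2288] w 6.0661185621253964e-05 ff 0.0
twist [-0.0001 -0.0013  0.001 ] then xyz [-0.0204  0.0062  0.06  ] | in current axes [-0.0205  0.0062  0.06  ]
t 3.5 pos [0.4475 0.0706 0.1545] F [ 0.0513 -0.1097 -0.2288] w 6.0661185621253964e-05 ff 0.0
twist [-0.0001 -0.0013  0.001 ] then xyz [-0.0099  0.0062  0.0945] | in current axes [-0.01    0.0062  0.0945]
[[ 0.0583  0.9983 -0.0013 -0.0966]
 [-0.946   0.0548 -0.3194  0.4361]
 [-0.3188  0.0198  0.9476 -0.1653]
 [ 0.      0.      0.      1.    ]] 67.62554561237035 315.4304927228187 197.45248309461792
```

View pics/w1.png

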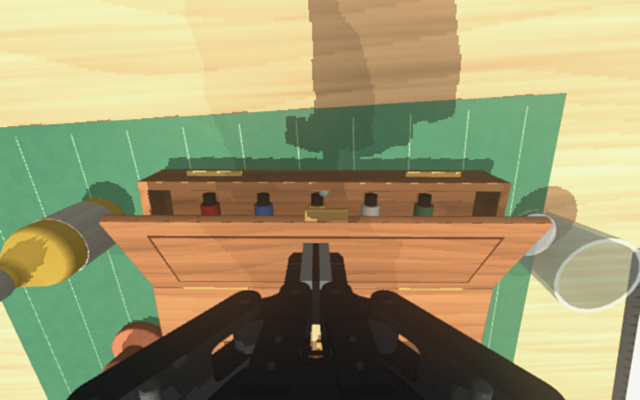

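The fingers are centred about 6 mm right of the lid tab at (327,215), which matches the fit. Now I'll press.

Call:
apply_moves:
  claw: [0,0,0,0,0,0,0,0,0,0,0,0,0]
  xyz:
    - [-0.006,0.002,0.013]
    - [-0.006,0.002,0.013]
    - [-0.006,0.002,0.013]
    - [0,0,0.013]
    - [0,0,0.006]
    - [0.001,0,0.005]
    - [0.001,0,0.005]
    - [0.001,0,0.005]
    - [0.001,0,0.005]
    - [0.001,0,0.005]
    - [0.001,0,0.005]
    - [0.001,0,0.003]
    - [0.001,0,0.002]
  twist:
    - [0,0,0]
    - [0,0,0]
    - [0,0,0]
    - [0,0,0]
    - [0,0,0]
    - [0,0,0]
    - [0,0,0]
    - [0,0,0]
    - [0,0,0]
    - [0,0,0]
    - [0,0,0]
    - [0,0,0]
    - [0,0,0]

```text
clock: 4.85
position: [0.4589, 0.0754, 0.0621]
tool_rot: [3.141, 0.001, 3.083]
force: [2.2, -0.6, 3.5]
grip_width: 0.0001
finger_force: 1.5
```

Call:
apply_moves:
  claw: [0,0,0,0,0]
  xyz:
    - [0,0,0.001]
    - [0,0,0.001]
    - [0,0,0.001]
    - [0,0,0.001]
    - [0,0,0]
  twist:
    - [0,0,0]
    - [0,0,0]
    - [0,0,0]
    - [0,0,0]
    - [0,0,0]

```text
clock: 5.35
position: [0.4582, 0.0753, 0.0595]
tool_rot: [3.141, -0.0, 3.083]
force: [-11.4, -1.6, 42.3]
grip_width: -0.0002
finger_force: 21.4
```

Call:
apply_moves:
  claw: [0,0,0,0,0,0.085,0.085]
  xyz:
    - [0,0,-0.003]
    - [0,0,-0.012]
    - [0,0,-0.03]
    - [0,0,-0.03]
    - [0,0,-0.03]
    - [0,0,-0.03]
    - [0,0,0]
  twist:
    - [0,0,0]
    - [0,0,0]
    - [0,0,0]
    - [0,0,0]
    - [0,0,0]
    - [0,0,0]
    - [0,0,0]

```text
clock: 6.05
position: [0.4599, 0.0756, 0.1971]
tool_rot: [3.14, 0.005, 3.082]
force: [-0.3, -0.1, -0.9]
grip_width: 0.0284
finger_force: 0.0
```

```bash
python3 -c "
from go import *
delta(W(mast(-.09,-.0125,p[5]-.035)),RT)
f=snap('top','t2.png'); g=snap('scene','s2.png')
a=f['img'][140:290,225:385,::-1]; b=g['img'][145:275,250:412,::-1]
cv2.imwrite('pics/c3.png',np.hstack([cv2.resize(a,(400,375),interpolation=2),cv2.resize(b,(400,375),interpolation=2)]))"
```

```text
t 6.05 pos [0.4599 0.0756 0.1971] F [-0.3426 -0.0544 -0.875 ] w 0.02835666143402806 ff 0.0
twist [ 0.0019 -0.3439 -0.0007] then xyz [-0.1054 -0.012   0.0551] | in current axes [-0.1178 -0.0119  0.0163]
```

View pics/c3.png

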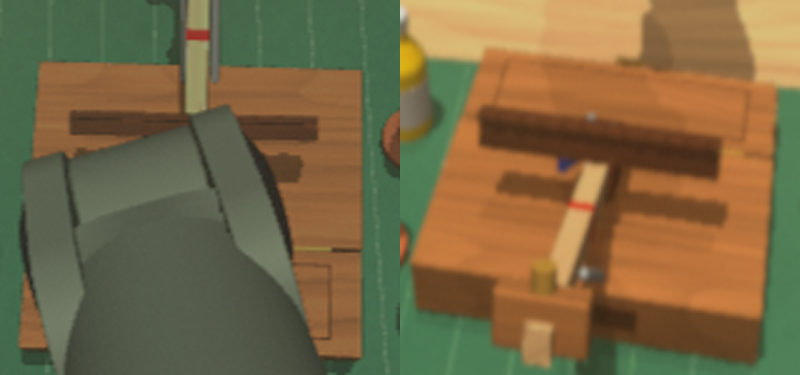

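The lid now lies flat in both views. Next: tilt, hover, and descend with the fingers astride the stem.

Call:
apply_moves:
  claw: [0.085,0.085,0.085,0.085,0.085,0.085,0.085,0.085,0.085]
  xyz:
    - [0,0,0]
    - [0,0,0]
    - [0,0,0]
    - [-0.026,-0.003,0.01]
    - [-0.026,-0.003,0.01]
    - [-0.026,-0.003,0.01]
    - [-0.027,-0.003,0.01]
    - [0,0,0.015]
    - [0,0,0]
  twist:
    - [0,-0.115,0]
    - [0,-0.115,0]
    - [0,-0.114,0]
    - [0,0,0]
    - [0,0,0]
    - [0,0,0]
    - [0,0,0]
    - [0,0,0]
    - [0,0,0]

```text
clock: 7.05
position: [0.5742, 0.0558, 0.1744]
tool_rot: [-3.14, 0.34, 3.083]
force: [0.8, 0.1, 0.2]
grip_width: 0.0851
finger_force: 0.0
```

```bash
python3 -c "
from go import *
delta(W(mast(.016,-.0125,p[5]-.035)),RT)
f=snap('wrist','w3.png');g=snap('scene','s3.png')
print(proj(f,[W(mast(0,0,p[5]-.031)),W(mast(-.046,0,p[5]))]))
cv2.imwrite('pics/c4.png',np.hstack([cv2.resize(f['img'][150:,170:470,::-1],(480,400)),cv2.resize(g['img'][140:280,270:382,::-1],(320,400),interpolation=2)]))"
```

```text
t 7.05 pos [0.5742 0.0558 0.1744] F [0.7929 0.0624 0.1705] w 0.08509001324822978 ff 0.0
twist [-0.0016 -0.0089 -0.0002] then xyz [-0.0048  0.0011  0.1005] | in current axes [-0.0057  0.0013  0.1004]
[[332.2036 216.1332]
 [334.7596 281.73  ]]
```

View pics/c4.png

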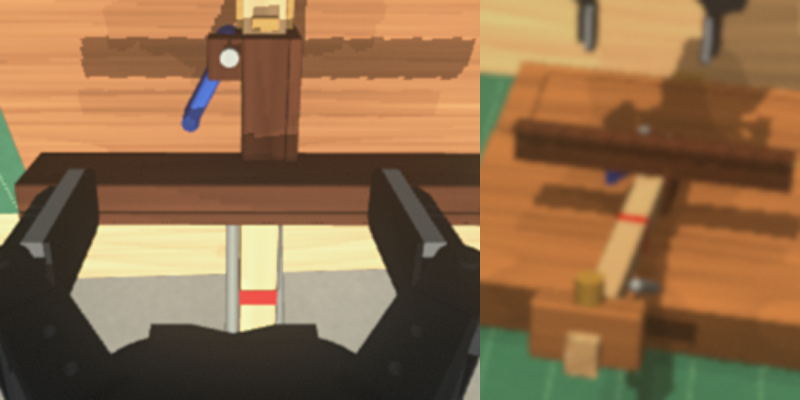

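The wrist view shows the lever (crop 190,125), the stem, the shelf's outer edge at row 213 (predicted 211) and the tape at (258,297), so the fit holds. The lever is inside the right finger's path with clearance. Descending.

Call:
apply_moves:
  claw: [0.085,0.085,0.085,0.085,0.085,0.085,0.085,0.085]
  xyz:
    - [-0.002,0.001,0.01]
    - [-0.001,0,0.015]
    - [0,0,0.015]
    - [0,0,0.015]
    - [0,0,0.015]
    - [0,0,0.015]
    - [0,0,0.015]
    - [0,0,0]
  twist:
    - [0,-0.009,0]
    - [0,0,0]
    - [0,0,0]
    - [0,0,0]
    - [0,0,0]
    - [0,0,0]
    - [0,0,0]
    - [0,0,0]

```text
clock: 7.95
position: [0.6113, 0.0554, 0.083]
tool_rot: [-3.141, 0.351, 3.084]
force: [0.4, -0.3, 0.2]
grip_width: 0.085
finger_force: 0.0
```

```bash
python3 -c "
from go import *
delta(W(mast(.016,-.0125,p[5]-.035)),RT)
f=snap('wrist','w4.png')
cv2.imwrite('pics/c5.png',cv2.resize(f['img'][150:,170:470,::-1],(720,600)))"
```

```text
t 7.95 pos [0.6113 0.0554 0.083 ] F [ 0.4348 -0.3231  0.1645] w 0.0850126760584845 ff 0.0
twist [-0.0005  0.0018  0.0008] then xyz [-0.0012 -0.0007  0.0019] | in current axes [-0.0012 -0.0007  0.0019]
```

View pics/c5.png

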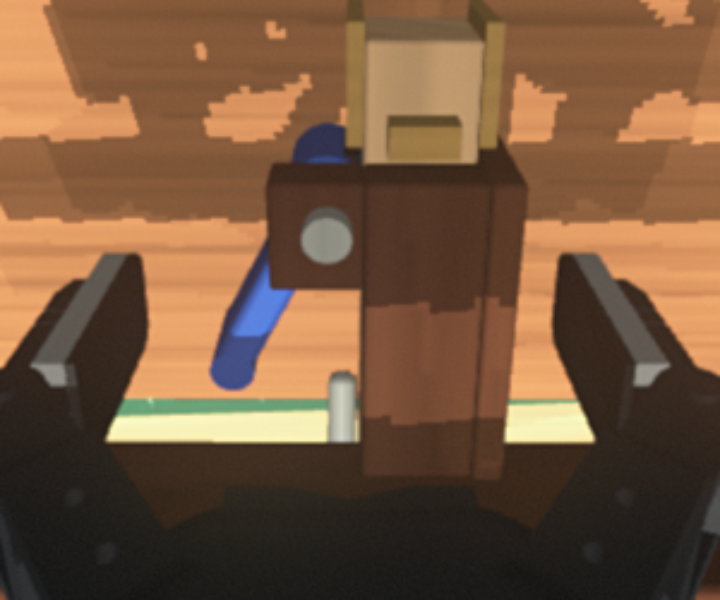

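```bash
python3 - <<'E'
from go import *
f=bot.grab_frame('wrist'); V4=f['view']
# w3 view: recompute from rigid camera-tool transform
T=lambda pos,rot:np.block([[R.from_euler('xyz',rot).as_matrix(),np.array(pos)[:,None]],[np.zeros((1,3)),np.ones((1,1))]])
s=bot.observe(); C=V4@T(s['position'],s['tool_rot'])
V3=C@np.linalg.inv(T([.5742,.0558,.1744],[-3.14,.340,3.083])); f3=dict(f); f3['view']=V3
im=cv2.imread('pics/w3.png').astype(int); im4=cv2.imread('pics/w4.png').astype(int)
print('w3 u331',[(v,*im[v,331,::-1]) for v in range(326,345)])
print('w3 u300 shelf',[(v,im[v,300,2]) for v in range(240,296)])
print('w4 u345',[(v,im4[v,345,2]) for v in range(318,356)]); print('w4 u225/u385',[(v,im4[v,300,2],im4[v,385,2]) for v in range(326,345)])
def onmast(f,u,v,x):   # ray -> mast z at given mast-frame x
    o,d=ray(f,u,v); n=Rz@XM; P0=W(mast(x,0,0)); t=n@(P0-o)/(n@d); return (Rz@ZM)@(o+t*d-P0), (Rz@YM)@(o+t*d-P0)
for v in (331,332,333,334,339,340): print('mark z',v,onmast(f3,331,v,-.013))
st=p[5]
for nm,x,z in [('under inner',-.014,-.014),('under outer',-.046,-.014),('top lip outer',-.046,.007),('outer z0',-.046,0)]:
    print(nm,'w3',proj(f3,W(mast(x,-.02,st+z))),'w4',proj(f,W(mast(x,-.02,st+z))))
ft=bot.grab_frame('top')
for x,z in [(-.046,-.014),(-.046,.007),(-.042,.007),(-.014,0),(-.014,-.014)]: print('top',x,z,proj(ft,W(mast(x,.06,st+z))))
t=cv2.imread('pics/top0.png').astype(int); print('top0 u270',[(v,t[v,270,2]) for v in range(180,200)],'tape',[(v,*t[v,304,::-1]) for v in range(149,160)])
print('mark top',proj(ft,[W(mast(-.013,0,p[4])),W(mast(-.013,0,p[4]+.01))]))
E
```

```text
w3 u331 [(326, np.int64(244), np.int64(238), np.int64(178)), (327, np.int64(244), np.int64(237), np.int64(178)), (328, np.int64(245), np.int64(238), np.int64(179)), (329, np.int64(245), np.int64(241), np.int64(182)), (330, np.int64(239), np.int64(236), np.int64(167)), (331, np.int64(214), np.int64(139), np.int64(101)), (332, np.int64(235), np.int64(78), np.int64(70)), (333, np.int64(242), np.int64(81), np.int64(73)), (334, np.int64(240), np.int64(83), np.int64(74)), (335, np.int64(240), np.int64(83), np.int64(74)), (336, np.int64(240), np.int64(83), np.int64(75)), (337, np.int64(240), np.int64(82), np.int64(73)), (338, np.int64(240), np.int64(78), np.int64(71)), (339, np.int64(240), np.int64(87), np.int64(75)), (340, np.int64(241), np.int64(156), np.int64(116)), (341, np.int64(244), np.int64(238), np.int64(172)), (342, np.int64(244), np.int64(241), np.int64(180)), (343, np.int64(244), np.int64(237), np.int64(178)), (344, np.int64(244), np.int64(235), np.int64(176))]
w3 u300 shelf [(240, np.int64(218)), (241, np.int64(211)), (242, np.int64(220)), (243, np.int64(227)), (244, np.int64(2
[... 3895 characters left out ...]
6, np.int64(137)), (197, np.int64(143)), (198, np.int64(143)), (199, np.int64(139))] tape [(149, np.int64(150), np.int64(144), np.int64(98)), (150, np.int64(150), np.int64(145), np.int64(98)), (151, np.int64(150), np.int64(123), np.int64(86)), (152, np.int64(150), np.int64(71), np.int64(53)), (153, np.int64(149), np.int64(51), np.int64(41)), (154, np.int64(150), np.int64(53), np.int64(43)), (155, np.int64(149), np.int64(51), np.int64(41)), (156, np.int64(151), np.int64(123), np.int64(86)), (157, np.int64(150), np.int64(142), np.int64(97)), (158, np.int64(150), np.int64(145), np.int64(100)), (159, np.int64(150), np.int64(145), np.int64(99))]
mark top [[303.1552 155.9843]
 [303.2454 151.5608]]
```

Wrist and top views agree on a lift of about 71 mm. Now lift slowly 60 mm (including free travel) and see where the shelf rests on the fingers.

Call:
apply_moves:
  claw: [0.08,0.08,0.08,0.08,0.08,0.08,0.08,0.08,0.08,0.08,0.08,0.08,0.08,0.08,0.08]
  xyz:
    - [-0.003,0,0.001]
    - [-0.003,0,0]
    - [-0.003,0,0]
    - [-0.003,0,0]
    - [-0.004,0,0]
    - [-0.005,0,0]
    - [-0.005,0,0]
    - [-0.006,0,0]
    - [-0.006,0,0]
    - [-0.006,0,0]
    - [-0.006,0,0]
    - [-0.005,0,0]
    - [-0.003,0,0]
    - [-0.002,0,0]
    - [0,0,0]
  twist:
    - [0,0,0]
    - [0,0,0]
    - [0,0,0]
    - [0,0,0]
    - [0,0,0]
    - [0,0,0]
    - [0,0,0]
    - [0,0,0]
    - [0,0,0]
    - [0,0,0]
    - [0,0,0]
    - [0,0,0]
    - [0,0,0]
    - [0,0,0]
    - [0,0,0]

```text
clock: 9.6
position: [0.6691, 0.0519, 0.104]
tool_rot: [3.141, 0.353, 3.083]
force: [-1.1, -0.0, -1.0]
grip_width: 0.0799
finger_force: 0.0
```

```bash
python3 - <<'E'
from go import *
s=bot.observe(); P=s['position']; print(P,s['force'],'mast coords',np.c_[XM,YM,ZM].T@(Rz.T@(P-[p[0],p[1],0])-FOOT), R.from_euler('xyz',s['tool_rot']).as_matrix().T@RT)
f=snap('wrist','w5.png'); t=snap('top','t5.png'); g=snap('scene','s5.png')
im=f['img'].astype(int)
for u in(300,385): print(u,[(v,im[v,u,0]) for v in range(305,345,1)])
a=t['img'][130:230,235:375,::-1]; b=g['img'][145:275,250:412,::-1]
cv2.imwrite('pics/c6.png',np.vstack([np.hstack([cv2.resize(a,(420,300),interpolation=2),cv2.resize(b,(374,300),interpolation=2)]),cv2.resize(f['img'][190:,170:470,::-1],(794,300))]))
E
```

```text
[0.6691 0.0519 0.104 ] [-1.0822 -0.036  -1.012 ] mast coords [ 0.0142 -0.0119  0.1092] [[ 1.      0.0001  0.0043]
 [-0.0001  1.     -0.0001]
 [-0.0043  0.0001  1.    ]]
300 [(305, np.int64(245)), (306, np.int64(245)), (307, np.int64(245)), (308, np.int64(244)), (309, np.int64(244)), (310, np.int64(245)), (311, np.int64(244)), (312, np.int64(245)), (313, np.int64(249)), (314, np.int64(246)), (315, np.int64(139)), (316, np.int64(59)), (317, np.int64(66)), (318, np.int64(68)), (319, np.int64(68)), (320, np.int64(69)), (321, np.int64(68)), (322, np.int64(66)), (323, np.int64(65)), (324, np.int64(65)), (325, np.int64(64)), (326, np.int64(64)), (327, np.int64(65)), (328, np.int64(65)), (329, np.int64(64)), (330, np.int64(64)), (331, np.int64(62)), (332, np.int64(64)), (333, np.int64(64)), (334, np.int64(62)), (335, np.int64(61)), (336, np.int64(64)), (337, np.int64(62)), (338, np.int64(61)), (339, np.int64(63)), (340, np.int64(61)), (341, np.int64(58)), (342, np.int64(60)), (343, np.int64(61)), (344, np.int64(61))]
385 [(305, np.int64(245)), (306, np.int64(245)), (307, np.int64(245)), (308, np.int64(244)), (309, np.int64(245)), (310, np.int64(245)), (311, np.int64(245)), (312, np.int64(245)), (313, np.int64(249)), (314, np.int64(247)), (315, np.int64(135)), (316, np.int64(45)), (317, np.int64(51)), (318, np.int64(54)), (319, np.int64(53)), (320, np.int64(55)), (321, np.int64(54)), (322, np.int64(53)), (323, np.int64(54)), (324, np.int64(54)), (325, np.int64(53)), (326, np.int64(54)), (327, np.int64(54)), (328, np.int64(55)), (329, np.int64(54)), (330, np.int64(56)), (331, np.int64(54)), (332, np.int64(53)), (333, np.int64(54)), (334, np.int64(53)), (335, np.int64(54)), (336, np.int64(53)), (337, np.int64(53)), (338, np.int64(51)), (339, np.int64(52)), (340, np.int64(52)), (341, np.int64(52)), (342, np.int64(53)), (343, np.int64(55)), (344, np.int64(53))]
```

View pics/c6.png

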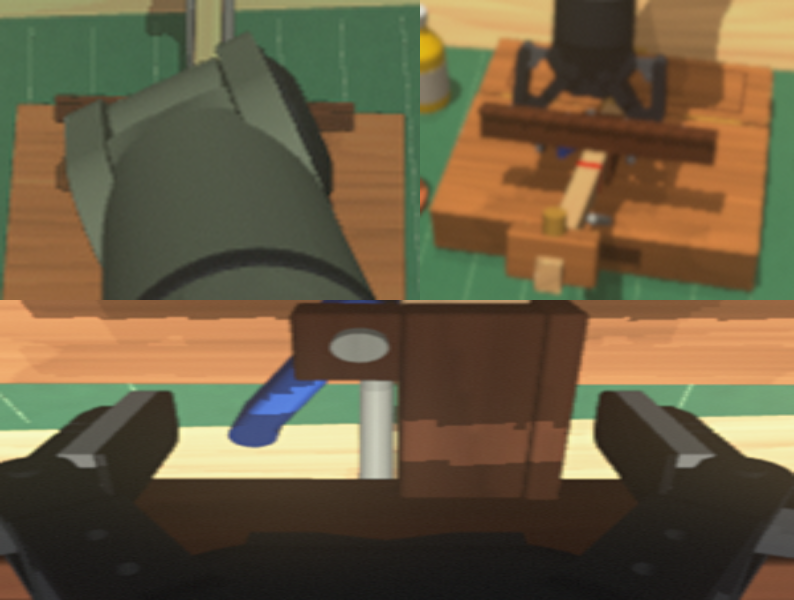

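The shelf rides on the fingers, its underside edge now at row 315 in the wrist view (334 before contact). Next I'll compute the actual lift from both cameras.

```bash
cat > lift.py <<'E'
from go import *
def onmast(f,u,v,x):
    o,d=ray(f,u,v); n=Rz@XM; P0=W(mast(x,0,0)); t=n@(P0-o)/(n@d); return (Rz@ZM)@(o+t*d-P0)
def edge(im,u,v0,v1,up=False):  # strongest falling/rising step, subpixel via profile crossing
    c=im[v0:v1,u].astype(float); d=np.diff(c)*(1 if up else -1); i=int(np.argmax(d)); w=np.clip(d[max(i-1,0):i+2],0,None)
    return v0+.5+np.sum(w*np.arange(max(i-1,0),max(i-1,0)+len(w)))/w.sum()
E
python3 - <<'E'
from lift import *
T=lambda pos,rot:np.block([[R.from_euler('xyz',rot).as_matrix(),np.array(pos)[:,None]],[np.zeros((1,3)),np.ones((1,1))]])
f=bot.grab_frame('wrist'); s=bot.observe(); C=f['view']@T(s['position'],s['tool_rot'])
f4=dict(f); f4['view']=C@np.linalg.inv(T([.6113,.0554,.083],[-3.141,.351,3.084])); f3=dict(f);f3['view']=C@np.linalg.inv(T([.5742,.0558,.1744],[-3.14,.340,3.083]))
z3=onmast(f3,300,245,-.014);z4=onmast(f4,300,334,-.014); z5=onmast(f,300,315,-.014); print('underside z w3,w4,w5',z3,z4,z5,'lift',z5-z4)
ft=bot.grab_frame('top'); a=cv2.imread('pics/top0.png')[...,2]; b=ft['img'][...,0]
for u in (257,259,261,263):
  e0=edge(a,u,179,189),edge(a,u,189,200,True)
  print(u,e0,[int(x) for x in b[155:180,u]])
E
```

```text
underside z w3,w4,w5 0.07180563645530394 0.07120496523341549 0.12133407456091608 lift 0.05012910932750059
257 (np.float64(183.88181818181818), np.float64(193.61290322580646)) [71, 72, 72, 72, 72, 71, 69, 87, 87, 71, 82, 85, 79, 80, 89, 89, 87, 87, 88, 90, 88, 91, 92, 93, 92]
259 (np.float64(183.88181818181818), np.float64(193.59615384615384)) [71, 72, 72, 72, 73, 72, 72, 73, 86, 79, 84, 85, 82, 82, 86, 85, 86, 87, 87, 86, 87, 86, 86, 86, 86]
261 (np.float64(183.82142857142858), np.float64(193.5612244897959)) [71, 71, 70, 71, 71, 71, 68, 81, 88, 87, 91, 81, 83, 87, 86, 87, 87, 85, 86, 87, 87, 86, 86, 86, 86]
263 (np.float64(183.75454545454545), np.float64(193.62962962962962)) [70, 71, 70, 71, 70, 71, 64, 87, 90, 91, 84, 83, 87, 88, 86, 86, 86, 86, 86, 85, 86, 87, 86, 86, 85]
```

Call:
apply_moves:
  claw: [0.08,0.08,0.08,0.08,0.08,0.08,0.08,0.08]
  xyz:
    - [-0.003,0,0]
    - [-0.004,0,0]
    - [-0.004,0,0]
    - [-0.004,0,0]
    - [-0.003,0,0]
    - [-0.002,0,0]
    - [-0.001,0,0]
    - [0,0,0]
  twist:
    - [0,0,0]
    - [0,0,0]
    - [0,0,0]
    - [0,0,0]
    - [0,0,0]
    - [0,0,0]
    - [0,0,0]
    - [0,0,0]

```text
clock: 10.65
position: [0.6886, 0.0507, 0.1112]
tool_rot: [3.142, 0.353, 3.083]
force: [-0.4, 0.4, -1.0]
grip_width: 0.0801
finger_force: 0.0
```

```bash
python3 - <<'E'
from lift import *
s=bot.observe(); P=s['position']; print(s['clock'],s['force'],'mast coords',np.c_[XM,YM,ZM].T@(Rz.T@(P-[p[0],p[1],0])-FOOT))
f=snap('wrist','w6.png'); g=snap('scene','s6.png'); t=snap('top','t6.png')
e=edge(f['img'][...,0],300,300,340); print('edge',e,'underside z',onmast(f,300,e-.0,-.014),'lift',onmast(f,300,e,-.014)-.0714)
print([(v,*g['img'][v,u]) for u in (322,324) for v in range(205,222)])
print([[int(x) for x in t['img'][145:172,u,0]] for u in (259,347)])
cv2.imwrite('pics/c7.png',cv2.resize(g['img'][185:235,290:360,::-1],(784,560),interpolation=2))
E
```

```text
10.65 [-0.3532  0.3596 -0.9535] mast coords [ 0.0141 -0.0119  0.1301]
edge 314.5769230769231 underside z 0.14239824429684067 lift 0.07099824429684067
[(205, np.uint8(67), np.uint8(41), np.uint8(24)), (206, np.uint8(64), np.uint8(39), np.uint8(21)), (207, np.uint8(68), np.uint8(41), np.uint8(23)), (208, np.uint8(77), np.uint8(46), np.uint8(25)), (209, np.uint8(84), np.uint8(49), np.uint8(27)), (210, np.uint8(85), np.uint8(49), np.uint8(28)), (211, np.uint8(85), np.uint8(49), np.uint8(29)), (212, np.uint8(89), np.uint8(53), np.uint8(30)), (213, np.uint8(114), np.uint8(68), np.uint8(42)), (214, np.uint8(160), np.uint8(83), np.uint8(51)), (215, np.uint8(198), np.uint8(75), np.uint8(45)), (216, np.uint8(215), np.uint8(82), np.uint8(50)), (217, np.uint8(218), np.uint8(123), np.uint8(78)), (218, np.uint8(219), np.uint8(158), np.uint8(101)), (219, np.uint8(220), np.uint8(173), np.uint8(111)), (220, np.uint8(220), np.uint8(177), np.uint8(113)), (221, np.uint8(220), np.uint8(177), np.uint8(112)), (205, np.uint8(67), np.uint8(40), np.uint8(23)), (206, np.uint8(65), np.uint8(39), np.uint8(22)), 
[... 276 characters left out ...]
), np.uint8(27)), (213, np.uint8(97), np.uint8(57), np.uint8(33)), (214, np.uint8(137), np.uint8(66), np.uint8(41)), (215, np.uint8(184), np.uint8(63), np.uint8(38)), (216, np.uint8(209), np.uint8(68), np.uint8(41)), (217, np.uint8(217), np.uint8(108), np.uint8(67)), (218, np.uint8(219), np.uint8(150), np.uint8(95)), (219, np.uint8(219), np.uint8(169), np.uint8(107)), (220, np.uint8(219), np.uint8(173), np.uint8(111)), (221, np.uint8(217), np.uint8(172), np.uint8(109))]
[[73, 71, 71, 71, 71, 73, 74, 93, 87, 85, 90, 90, 91, 90, 90, 90, 88, 90, 91, 90, 90, 90, 91, 90, 89, 92, 93], [72, 72, 72, 72, 72, 72, 71, 71, 72, 76, 89, 87, 72, 86, 85, 83, 82, 83, 79, 72, 69, 69, 105, 135, 140, 148, 149]]
```

View pics/c7.png

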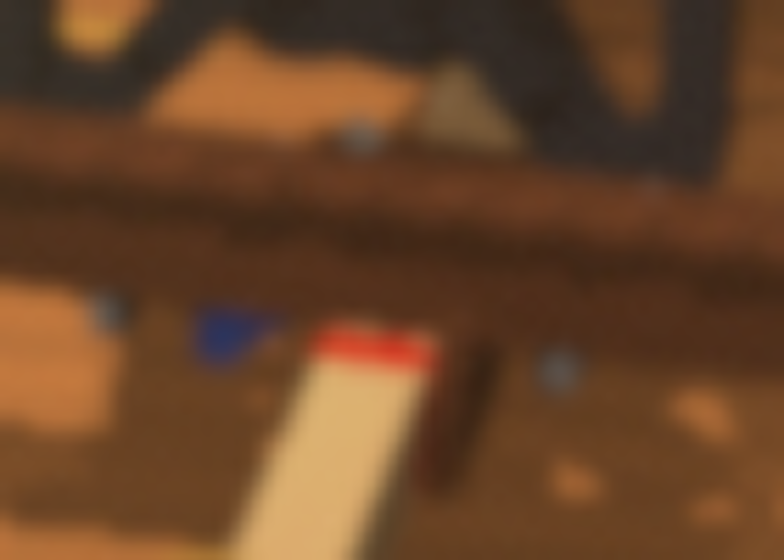

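Shelf meets the tape: red band at crop (375,345) directly above the shelf, with perhaps 0.7–1 mm of pale wood showing. I'll add 0.8 mm, hold, then close on the lever while centring on the closed width (centre y −2).

Call:
apply_moves:
  claw: [0.08,0.08,0.08,0.08,0.08,0.08,0.074,0.068,0.063,0.059,0.055,0.051,0.048,0.045,0.043,0.043]
  xyz:
    - [-0.0005,0,0]
    - [-0.0003,0,0]
    - [0,0,0]
    - [0,0,0]
    - [0,0,0]
    - [0,0,0]
    - [0,0,0]
    - [0,0.001,0]
    - [0,0.001,0]
    - [0,0.0015,0]
    - [0,0.0015,0]
    - [0,0.0015,0]
    - [0,0.0015,0]
    - [0,0.001,0]
    - [0,0.001,0]
    - [0,0,0]
  twist:
    - [0,0,0]
    - [0,0,0]
    - [0,0,0]
    - [0,0,0]
    - [0,0,0]
    - [0,0,0]
    - [0,0,0]
    - [0,0,0]
    - [0,0,0]
    - [0,0,0]
    - [0,0,0]
    - [0,0,0]
    - [0,0,0]
    - [0,0,0]
    - [0,0,0]
    - [0,0,0]
  force: 60

```text
clock: 12.4
position: [0.6898, 0.0597, 0.1114]
tool_rot: [-3.141, 0.353, 3.082]
force: [-2.1, -5.9, 0.6]
grip_width: 0.0431
finger_force: 2.3
```

Call:
apply_moves:
  claw: [0.04,0.037,0.034,0.03,0.03,0.03]
  xyz:
    - [0,0,0]
    - [0,0,0]
    - [0,0,0]
    - [0,0,0]
    - [0,0,0]
    - [0,0,0]
  twist:
    - [0,0,0]
    - [0,0,0]
    - [0,0,0]
    - [0,0,0]
    - [0,0,0]
    - [0,0,0]

```text
clock: 13.0
position: [0.6899, 0.0617, 0.112]
tool_rot: [3.141, 0.354, 3.084]
force: [-8.5, 2.6, 9.6]
grip_width: 0.0346
finger_force: 60.3
```

```bash
python3 - <<'E'
from lift import *
s=bot.observe(); P=s['position']; print(s['clock'],s['force'],s['grip_width'],s['finger_force'],'mast coords',np.c_[XM,YM,ZM].T@(Rz.T@(P-[p[0],p[1],0])-FOOT))
f=snap('wrist','w7.png'); g=snap('scene','s7.png')
for u in (300,385): e=edge(f['img'][...,0],u,300,340); print('edge',e,'underside z',onmast(f,u,e,-.014))
print([(v,*map(int,g['img'][v,u])) for u in (322,324) for v in range(211,220)])
a=cv2.resize(g['img'][130:280,240:440,::-1],(400,300),interpolation=2)
b=cv2.resize(f['img'][190:,170:470,::-1],(400,280)); b=cv2.copyMakeBorder(b,0,20,0,0,0)
cv2.imwrite('pics/c8.png',np.hstack([a,b]))
E
```

```text
13.0 [-8.5365  2.6299  9.5867] 0.034564684188050705 60.28012932627462 mast coords [ 0.0136 -0.0009  0.1309]
edge 304.4782608695652 underside z 0.13802668868355278
edge 318.5 underside z 0.1458533997168018
[(211, 84, 50, 29), (212, 85, 50, 29), (213, 98, 54, 32), (214, 135, 56, 33), (215, 182, 54, 32), (216, 209, 78, 47), (217, 217, 124, 78), (218, 219, 158, 101), (219, 219, 172, 110), (211, 84, 49, 28), (212, 83, 48, 27), (213, 93, 52, 30), (214, 129, 55, 34), (215, 178, 56, 33), (216, 207, 67, 40), (217, 216, 108, 68), (218, 218, 149, 95), (219, 219, 169, 108)]
```

View pics/c8.png

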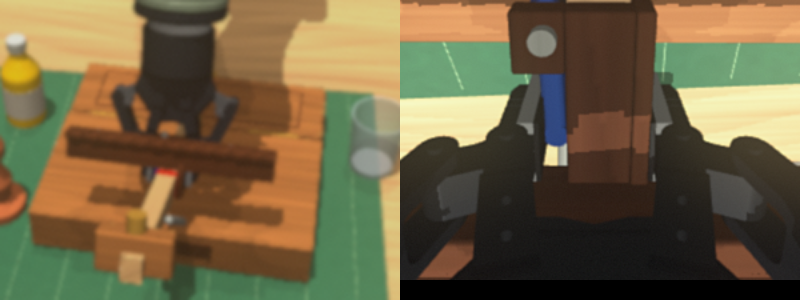

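```bash
python3 - <<'E'
from lift import *
f=bot.grab_frame('wrist'); g=bot.grab_frame('scene')
for u in (289,291,293): e=edge(f['img'][...,0],u,307,320); print(e,'lift',onmast(f,u,e,-.014)-.0714,end=' | ')
print(proj(g,[W(mast(-.013,0,p[4]+d)) for d in (0,.01)]))
a=cv2.imread('pics/scene0.png')[:,:,::-1]
for nm,i in (('s0',a),('now',g['img'])):
  i=i.astype(int)
  for u in (321,322,323,324,325): print(nm,u,'redness sum',np.sum(np.clip(i[208:221,u,0]-i[208:221,u,1]*1.25-20,0,None)))
for q in('water_jar','paint_bottle','figurine','lid'): print(q,[(np.round(d['position'],3),round(d['score'],2)) for d in bot.find_in('scene',q)[:1]])
print(bot.observe()['force'],bot.observe()['grip_width'])
E
```

```text
313.72522522522524 lift 0.07178897515863165 | 313.7463768115942 lift 0.07179991496603662 | 313.7692307692308 lift 0.07181181652874773 | [[323.2608 215.3258]
 [322.4502 217.296 ]]
s0 321 redness sum 191.5
s0 322 redness sum 181.0
s0 323 redness sum 184.25
s0 324 redness sum 204.25
s0 325 redness sum 212.0
now 321 redness sum 301.25
now 322 redness sum 296.5
now 323 redness sum 304.5
now 324 redness sum 330.0
now 325 redness sum 332.5
water_jar [(array([0.542, 0.301, 0.056]), 0.84)]
paint_bottle [(array([ 0.494, -0.15 ,  0.07 ]), 0.77)]
figurine [(array([ 0.657, -0.154,  0.048]), 0.95)]
lid [(array([0.485, 0.142, 0.06 ]), 0.66)]
[-8.7115  3.2669  9.0034] 0.03467546262648342
```

```bash
python3 -c "
from workcell import bot
print(bot.job_done())"
```

```text
the job is handed in; nothing more can be done
None
```

I handed the job in, but it returned no verdict. By my last checks the lid is shut flush, the tray is at the tape (lifted about 72 mm), and the lever is squeezed closed on the stem in a held 60 N grip. The jar, bottle and figurine have not moved.

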